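Lay the culture flask down in the rocker and close the bail over it

TASK

A filled culture flask has been left standing on its heel in the near bay of the bench rocker. Only by pushing with the fingertips, without gripping or lifting anything, tip it over, away from the bay's end stop, so that it lies flat in the bay with its angled neck pointing up, then push it back by the cap until its heel is home against the end stop, and last swing the near bay's wire bail over and press it fully down in front of the flask's shoulders. Leave the loaded flask in the other bay and the other things on the worktop where they are.

Things in the scene. Friction and masses are not known exactly. Their poses are not given: they have to be found in the camera images.
- rocker: White bench rocker, aluminium platform on top, fixed, does not rock. Housing 195x180 mm, platform 226 (x) x 216 (y) mm; panel with two black knobs on the -y side. Origin: centre of underside, on the worktop; x runs along its two bays, from end stops to open ends. Bays: lanes with ribbed rubber mats, mat top 80 mm above the worktop; near one (the job) centred at y = -52 mm, other at +52 mm.
- bay_home (a point): Point on the near bay's mat, centre line, at the face of the end stop. Axes as the rocker's: x along the bay away from the stop, y across, z up. End stop: plate at x = -5 to 0 mm, 92 mm wide, 22 mm high over the mat. Side rails 12 mm high, 74 mm apart inside, x = 0 to 70 mm; then open to the platform's end at x = 193 mm. Bail hinge ears outside the rails, 22 mm high.
- flask: Clear culture flask, pink medium, blue screw cap on a short angled neck, 129 long, 68 wide, 32 mm thick, about 0.11 kg. Own x from heel to cap, z from lower to upper broad face; origin: middle of the lower face. Starts standing on its heel (x up) between the rails, upper face towards the end stop, 2 to 14 mm from it. A push under 1 N near the top tips it; past about 17 degrees it falls.
- flask_heel (a point): Middle of the heel edge of the flask's lower broad face (own x = -64.7 mm, z = 0). Flask lying home: this point is at bay_home. Standing, the lower face looks to the bay's open end and the upper face is 32 mm behind this point. The flask turns about this edge as it falls, and then lies about 34 to 46 mm short of the stop.
- flask_cap (a point): Centre of the end face of the flask's cap (own x = +64.6 mm, z = 20 mm). From the heel the body is 68 mm wide for 80 mm, then tapers in shoulders to 32 mm at 104 mm; neck and cap, 30 mm across, go on to 129 mm. Lying flat, the body is 32 mm high and the cap spans 4 to 37 mm above the mat.
- bail (a joint): Hinge angle of the near bay's wire bail: 0 closed, arms level; grows as it swings up and back over the end stop; starts at 2.1 to 2.35, limit 2.4. Stiff hinge (about 0.5 N at the crown), stays where left. Hinge line along y at bay x = 5 mm, 16 mm above the mat. It goes fully down only with the flask's heel within about 6 mm of the stop.
- bail_crown (a point): Middle of the bail's arch. Steel wire 4 mm thick: arms 88 mm apart run outside the rails, bend in along the shoulders and rise to an arch 44 mm wide over the neck. From bay_home, at hinge angle a: x = 5 + 101 cos a - 28 sin a mm, height 16 + 101 sin a + 28 cos a mm, on the centre line (closed: 106 and 44 mm).
- flask_done: Second, equal flask, already lying flat in the other bay under its closed (fixed) bail; leave it alone. Origin at the middle of its lower broad face.
- vial_stain: Bystander: small vial with a red cap, 29 mm across, 63 mm tall, standing. Origin at the centre of its underside.
- vial_fix: Bystander: small vial with a black cap, 29 mm across, 63 mm tall, standing. Origin at the centre of its underside.
- beaker: Bystander: small empty glass beaker, 49 mm across, 62 mm tall. Origin at the centre of its underside.
- timer: Bystander: white lab timer lying flat, 68 x 62 x 18 mm. Origin at the centre of its underside.
- marker: Bystander: marker pen with a black cap, 135 mm long, 17 mm thick, lying on the worktop. Origin at the middle of its underside.

How it is judged:
By the outcome, as a careful person would: the job done as asked, in the order asked, and still so for the second after the job is handed in, with the robot touching nothing.
It also fails if it takes over 67 s, if anything falls off the work surface, if the arm or the gripper's body presses on something with over 40 N, if the wrist force passes 120 N, or if a joint passes its speed limit or range.

ROBOT

A 7-joint arm with a two-finger parallel gripper is mounted at the origin on a cart in front of the work surface, level with it; the furniture and walls round the work are solid. World frame = base frame: x ahead of the robot, y to its left, z up, the work surface at z = 0. Lengths are in m, angles in rad, forces in N, time in s.
With the tool pointing down it reaches from about 0.425 to 0.925 m from the base axis. Payload 6.8 kg.
Tool frame: the origin (TCP) lies at the very end of the fingers, on their centre line; the grasp point (between the pads) lies 19 mm behind it; z points along the fingers, y is the line along which they close (so a half turn about z gives the same grasp; the last joint's range is limited). The gripper opens to 85 mm and grips with 20 to 120 N. Pads are 22 mm wide; open, the fingers measure 114 mm over their backs; the gripper's body (76 mm by 85 mm) begins 54 mm behind the grasp point. The pads swing forward as they close: fully open they stand 13 mm farther back than shut.
Start: joints at [1.072, 0.477, 0.022, 1.555, -0.011, 1.109, -0.083], TCP at [0.257, -0.624, 0.231] pointing down, gripper open.
Joint ranges: [-2.96, 2.96], [-0.34, 2.1], [-1.41, 1.46], [0.24, 2.44], [-1.37, 4.51], [0.17, 1.92], [-2.96, 2.96]. Speed limits (rad/s): [2.39, 2.39, 3.14, 3.14, 3.14, 3.14, 3.14].

INTERFACE

Orientations are given as a rotation vector (axis times angle).
In Python, from bench import r gives the robot as it stands.
- The arm moves only by the tool play_rows, never from a script. Its argument "targets" is text: rows parted by semicolons, each of 5 numbers parted by spaces: the closure, from -1 (fully open) to 1 (shut), then the shift along the tool's x, y, z in m, then the turn about the tool's z in rad. In form: gripper dx dy dz spin; .... A call has 1 to 8 rows; each row is the pose to reach, as a shift and turn from the pose commanded when the call began, along the tool's axes at that moment; what a row does not reach only later rows make up. A row lasts 1/12 s, in which the tool goes at most 41.7 mm and 7.16 degrees, less where a joint would pass 70% of its speed; a pose out of reach is approached as far as the arm can. A call with a gripper value outside its range is refused whole. The fingers move at their own pace and stop on an object; "squeeze" is the grip in N (left out, the last holds). Time passes only in rows, so rows that repeat a pose let the fingers close. It gives the time, the measured TCP pose, the force, the opening and the grip force at its end, in the units of the state.
- r.get_obs(): the state, without advancing time (a new reading comes with each control period).
- r.grab_frame(name): name is "side" or "top"; returns the picture (420x560x3 uint8, red, green, blue); there is no depth.
- r.camera_info(name): a dict with "fov_y" (degrees; the focal length in pixels is half the picture's height over the tangent of half this angle, whatever the lens; pixels are square), "cx", "cy" (the principal point, pixels), "position" and "rotation" of the camera in the world. Camera axes: x right, y down, z forward; pixel columns grow to the right and rows downward; lengths in m; the calibration is good to about 2 mm. A picture is of the moment at which its call begins. camera_info takes no time and is no camera call.
- r.hand_in(): hands the job in; it is judged then, once.
The state is a dict: "clock": time; "joints": joint angles; "qvel": joint speeds; "tau": joint torques, N m; "tcp_pos": TCP position; "orientation": TCP orientation; "contact_force": force on the tool from outside, world axes, zero at the start; "moment": the same for the moment, N m; "grip_width": finger opening in m; "gripper_force": force on a finger pad.
Only numpy, scipy, OpenCV 4.12 (cv2) and the standard library are available. Lean on these libraries where they do the work, as an engineer would, in place of code of your own. Each camera call takes 0.05 s, during which the arm holds its last target. There are 200 camera calls.

## Working session

There is one attempt and no reset: what is moved stays moved. The work goes in short steps, Python scripts to look and compute and a tool call to move; the robot and the scene stay as the last step left them, time stands still between calls to the robot, and variables do not carry over. Pictures are saved under pics/ and viewed, at most 10 in all, crops included, and the job is handed in when it is done.

Besides the shell and the picture viewer there is one more tool, called after "Emit:" by a JSON object that holds its "name" and its "arguments", one argument or row to a line. play_rows: Moves the arm, as the interface text tells. Its arguments: {"type":"object","properties":{"targets":{"type":"string"},"squeeze":{"type":"number"}},"required":["targets"]}

```bash
ls; mkdir -p pics; python3 - <<'E'
from bench import r
import cv2,numpy as np
o=r.get_obs(); print({k:np.round(v,3) for k,v in o.items()})
for n in("side","top"):
    i=r.camera_info(n); print(n,i)
    cv2.imwrite(f"pics/{n}0.png",cv2.cvtColor(r.grab_frame(n),cv2.COLOR_RGB2BGR))
E
```

```text
pics
{'clock': np.float64(0.0), 'joints': array([ 1.072,  0.478,  0.022,  1.556, -0.012,  1.109, -0.083]), 'qvel': array([ 0.001,  0.   ,  0.   , -0.001,  0.001, -0.001,  0.001]), 'tau': array([-1.0000e-03, -5.9647e+01,  1.6070e+00, -2.8121e+01,  1.2000e-02,
        9.0000e-03, -0.0000e+00]), 'tcp_pos': array([ 0.257, -0.624,  0.23 ]), 'orientation': array([-3.08e+00, -6.10e-01,  1.00e-03]), 'contact_force': array([-0.386,  0.079, -0.273]), 'moment': array([ 0.042, -0.041, -0.078]), 'gripper_force': np.float64(0.0), 'grip_width': np.float64(0.085)}
side {'fov_y': 56.75896735734093, 'cx': 277.0948749639412, 'cy': 215.24184025928415, 'position': array([ 0.01939811, -0.6322036 ,  0.50624135]), 'rotation': array([-1.85173456,  0.59994004, -0.4455297 ])}
top {'fov_y': 43.706620644580845, 'cx': 279.82712251721273, 'cy': 211.60410703458447, 'position': array([0.2810701 , 0.13693183, 1.51933298]), 'rotation': array([-2.14429449,  2.07103546, -0.21241249])}
```

View pics/side0.png

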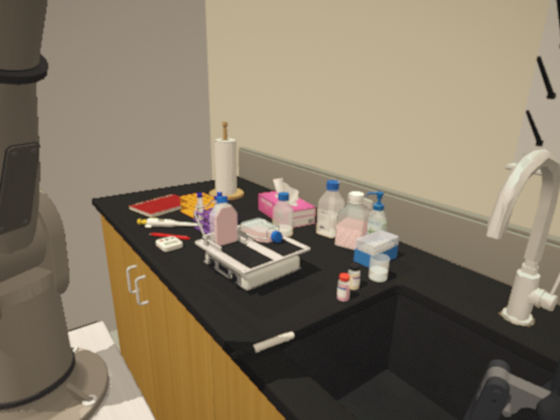

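View pics/top0.png

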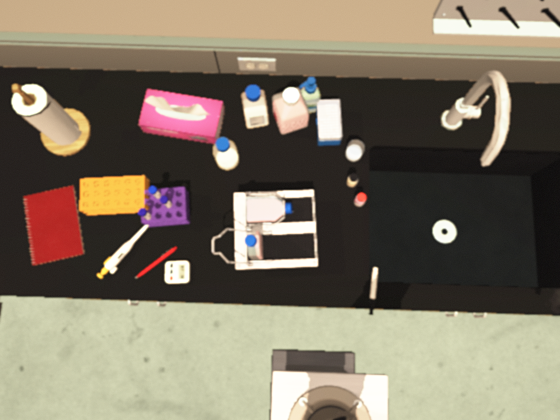

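Side view: the flask stands at about (222,225), with its cap at (222,200). Top view: rocker platform spans about (234–318, 190–270), standing flask's cap at (251,241), bail loop left at (212–235, 228–264). Next I'll enlarge and measure.

```bash
cat > h.py <<'E'
import numpy as np,cv2
from bench import r
from scipy.spatial.transform import Rotation as R
def cam(n):
    i=r.camera_info(n); f=210/np.tan(np.radians(i["fov_y"]/2))
    rot=np.array(i["rotation"]); M=rot if rot.shape==(3,3) else R.from_rotvec(rot).as_matrix()
    return f,i["cx"],i["cy"],np.array(i["position"]),M
def ray(n,u,v):
    f,cx,cy,p,M=cam(n); return p,M@np.array([(u-cx)/f,(v-cy)/f,1])
def onz(n,u,v,z):
    p,d=ray(n,u,v); return p+d*(z-p[2])/d[2]
def proj(n,P):
    f,cx,cy,p,M=cam(n); q=M.T@(np.array(P)-p); return np.array([cx+f*q[0]/q[2],cy+f*q[1]/q[2]])
def tri(a,b):
    (p,d),(q,e)=ray("top",*a),ray("side",*b)
    s=np.linalg.lstsq(np.c_[d,-e],q-p,rcond=None)[0]
    A,B=p+d*s[0],q+e*s[1]; return (A+B)/2,np.linalg.norm(A-B)
def blue(img):
    hsv=cv2.cvtColor(img,cv2.COLOR_RGB2HSV); m=cv2.inRange(hsv,(100,140,60),(125,255,255))
    n,_,st,c=cv2.connectedComponentsWithStats(m); return [(np.round(c[k],1).tolist(),st[k].tolist()) for k in range(1,n) if st[k][4]>15]
E
python3 - <<'E'
from h import *
for n,(x0,y0,w,h) in {"top":(205,180,120,95),"side":(180,180,140,110)}.items():
    im=cv2.imread(f"pics/{n}0.png"); print(n,blue(im[...,::-1].copy()))
    cv2.imwrite(f"pics/{n}0c.png",cv2.resize(im[y0:y0+h,x0:x0+w],None,fx=5,fy=5,interpolation=cv2.INTER_CUBIC))
for p in[(234,190),(316,190),(318,267),(235,269)]: print(onz("top",*p,.075))
E
```

```text
top [([309.3, 84.4], [299, 77, 17, 16, 149]), ([252.6, 91.6], [245, 84, 15, 17, 189]), ([222.3, 143.7], [217, 137, 12, 14, 133]), ([328.3, 143.0], [318, 141, 22, 5, 68]), ([152.4, 188.9], [149, 185, 8, 9, 56]), ([288.5, 207.8], [286, 202, 7, 12, 68]), ([250.4, 240.3], [246, 235, 10, 11, 87])]
side [([332.1, 184.8], [327, 181, 11, 9, 80]), ([220.6, 198.2], [215, 193, 13, 10, 67]), ([283.0, 196.0], [279, 193, 9, 7, 59]), ([378.6, 202.1], [374, 192, 9, 18, 81]), ([276.4, 236.9], [272, 232, 10, 11, 88]), ([392.2, 252.9], [385, 247, 12, 13, 83]), ([361.0, 257.9], [354, 250, 15, 17, 170])]
[0.64489923 0.28621843 0.075     ]
[0.65285896 0.05309239 0.075     ]
[0.4341706  0.04301237 0.075     ]
[0.42071042 0.27149054 0.075     ]
```

View pics/top0c.png

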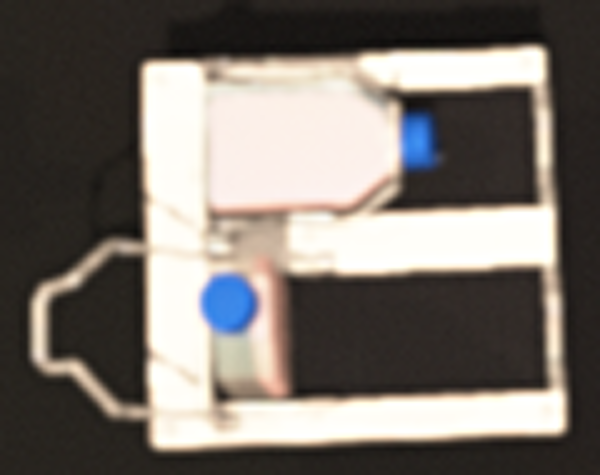

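View pics/side0c.png

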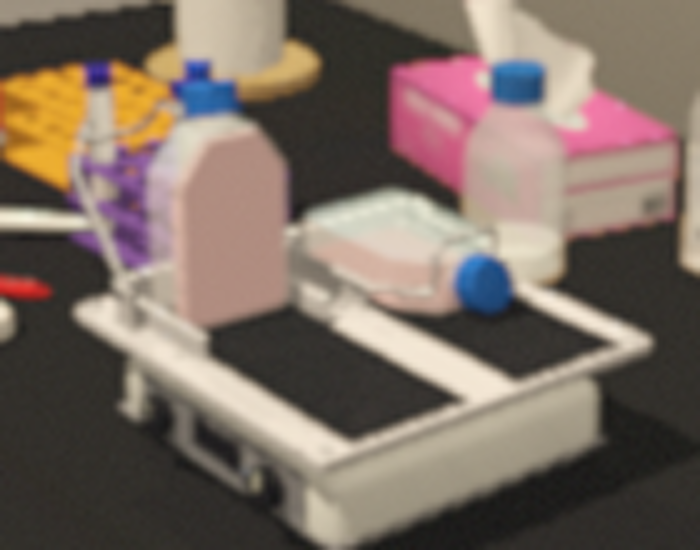

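The crops show platform corners at (233,192), (314,190), (318,266), (235,269) in the top view. The standing flask's cap is at (250,240), and the bail crown is at about (213,246), swung back over the stop.

```bash
python3 - <<'E'
from h import *
z=.078
c=np.array([onz("top",205+(u-2)/5,180+(v-2)/5,z)[:2] for u,v in[(140,62),(545,48),(567,432),(152,447)]])
print(c.round(4)); print("edges",[np.linalg.norm(c[i]-c[i-1]).round(4) for i in range(4)])
cen=c.mean(0); ex=(c[1]-c[0]+c[2]-c[3]); ey=(c[0]-c[3]+c[1]-c[2])
ax=np.arctan2(ex[1],ex[0]); ay=np.arctan2(ey[1],ey[0])-np.pi/2; print("cen",cen,"yaw",ax,ay)
a=(ax+ay)/2; X=np.array([np.cos(a),np.sin(a)]);Y=np.array([-X[1],X[0]])
# check flask positions
capd,e=tri((288.5,207.8),(276.4,236.9)); print("done cap",capd,e,(capd[:2]-cen)@X,(capd[:2]-cen)@Y)
cap,e=tri((250.4,240.3),(220.6,198.2)); print("cap",cap,e,(cap[:2]-cen)@X,(cap[:2]-cen)@Y)
p=onz("top",250.4,240.3,.205);print("cap top on z",p,(p[:2]-cen)@X,(p[:2]-cen)@Y)
# end stop x: platform left edge + (226-193-?)
for zz in(.14,.16,.18,.2):
  p=onz("top",205+38/5,180+328/5,zz); print("crown z",zz,(p[:2]-cen)@X,(p[:2]-cen)@Y)
# side corners check
for u,v in[(650,342),(322,460),(80,312)]:
  p=onz("side",180+(u-2)/5,180+(v-2)/5,z);print(p,(p[:2]-cen)@X,(p[:2]-cen)@Y)
E
```

```text
[[0.6382 0.2896]
 [0.6542 0.0601]
 [0.4366 0.0433]
 [0.4204 0.2712]]
edges [np.float64(0.2185), np.float64(0.23), np.float64(0.2182), np.float64(0.2285)]
cen [0.53734594 0.16604095] yaw -1.5004790726192905 -1.4900774634517722
done cap [0.5937013  0.12969029 0.09642553] 4.903001122955678e-05 0.04049886496357486 0.05345221407225785
cap [0.48241283 0.22490553 0.19881628] 0.001500215907388349 -0.06284129960486652 -0.0503354264330772
cap top on z [0.48214716 0.22416893 0.205     ] -0.06212684834417032 -0.05065591355413748
crown z 0.14 -0.1664829757543522 -0.05052631777470906
crown z 0.16 -0.1639284936944824 -0.05353088997000287
crown z 0.18 -0.16137401163461249 -0.05653546216529679
crown z 0.2 -0.15881952957474255 -0.05954003436059066
[0.64779226 0.05597436 0.078     ] 0.11808566030134034 0.10182741143714628
[0.43819841 0.04408765 0.078     ] 0.11412540915928063 -0.10806587532505099
[0.41977084 0.25775533 0.078     ] -0.10032358815987523 -0.11032048625480452
```

Measured: rocker centre (0.537, 0.166), yaw about -1.495. That puts bay_home at about (0.479, 0.242, 0.080), the flask's lower face at bay x ≈ 38 mm, and the bail crown at bay x ≈ -84 mm (a ≈ 2.3). These fit the given sizes. Next: close the fingers, align tool y with bay x, and approach.

Emit:
{"name": "play_rows", "arguments": {
  "targets": "1 0.367 -0.2 -0.08 0.315;1 0.367 -0.2 -0.08 0.315;1 0.367 -0.2 -0.08 0.315;1 0.367 -0.2 -0.08 0.315;1 0.367 -0.2 -0.08 0.315;1 0.367 -0.2 -0.08 0.315;1 0.367 -0.2 -0.08 0.315;1 0.367 -0.2 -0.08 0.315"
}}

```text
clock: 0.77
tcp_pos: [0.4639, -0.3678, 0.2941]
orientation: [-3.139, -0.119, 0.001]
contact_force: [0.9, -0.4, 0.4]
grip_width: -0.0001
gripper_force: 0.0
```

```bash
cat >> h.py <<'E'
A=-1.495; X=np.array([np.cos(A),np.sin(A),0]);Y=np.array([-X[1],X[0],0]);H=np.array([.5373,.1660,.08])-.08*X-.052*Y
def bay(P): d=(np.array(P)-H); return np.round([d@X*1e3,d@Y*1e3,d[2]*1e3],1)
def world(x,y,z): return H+(x*X+y*Y+np.array([0,0,z]))/1e3
def st():
    o=r.get_obs(); M=R.from_rotvec(o["orientation"]).as_matrix()
    print("t",round(float(o["clock"]),2),"bay",bay(o["tcp_pos"]),"tcp",o["tcp_pos"].round(3),"tooly·X",(M[:,1]@X).round(4),"toolx·X",(M[:,0]@X).round(4),"z",M[:,2].round(3),"F",o["contact_force"].round(2),"w",o["grip_width"])
    print("q",o["joints"].round(2))
E
python3 -c "
from h import *
st()"
```

```text
t 0.77 bay [606.8 -61.6 214.1] tcp [ 0.464 -0.368  0.294] tooly·X 1.0 toolx·X 0.0 z [-0.  0. -1.] F [ 0.93 -0.41  0.44] w -0.00011204104837769883
q [ 0.59  0.29 -0.03  1.68  0.01  1.17 -0.94]
```

Emit:
{"name": "play_rows", "arguments": {
  "targets": "1 0.062 -0.65 0.01 0;1 0.062 -0.65 0.01 0;1 0.062 -0.65 0.01 0;1 0.062 -0.65 0.01 0;1 0.062 -0.65 0.01 0;1 0.062 -0.65 0.01 0;1 0.062 -0.65 0.01 0;1 0.062 -0.65 0.01 0"
}}

```text
clock: 1.43
tcp_pos: [0.469, -0.0347, 0.2888]
orientation: [3.139, 0.119, -0.0]
contact_force: [1.1, 0.0, 0.2]
grip_width: -0.0
gripper_force: 0.0
```

```bash
python3 -c "
from h import *
st()"
```

```text
t 1.43 bay [274.9 -31.3 208.8] tcp [ 0.469 -0.035  0.289] tooly·X 1.0 toolx·X 0.0002 z [-0. -0. -1.] F [1.07 0.04 0.18] w -2.676568661073789e-05
q [ 0.2   0.1  -0.27  1.94  0.03  1.11 -1.58]
```

Emit:
{"name": "play_rows", "arguments": {
  "targets": "1 0.032 -0.31 0.005 0;1 0.032 -0.31 0.005 0;1 0.032 -0.31 0.005 0;1 0.032 -0.31 0.005 0;1 0.032 -0.31 0.005 0;1 0.032 -0.31 0.005 0;1 0.032 -0.31 0.005 0;1 0.032 -0.31 0.005 0"
}}

```text
clock: 2.1
tcp_pos: [0.4765, 0.2807, 0.2837]
orientation: [-3.136, -0.127, 0.001]
contact_force: [0.6, -0.2, -0.1]
grip_width: 0.0002
gripper_force: 0.0
```

```bash
python3 -c "
from h import *
st()
for n in('top','side'): cv2.imwrite(f'pics/{n}1.png',cv2.cvtColor(r.grab_frame(n),cv2.COLOR_RGB2BGR))
a=cv2.imread('pics/top1.png')[170:290,195:335];b=cv2.imread('pics/side1.png')[130:250,160:300]
cv2.imwrite('pics/j1.png',cv2.resize(np.hstack([a,b]),None,fx=2.8,fy=2.8,interpolation=cv2.INTER_CUBIC))"
```

```text
t 2.1 bay [-39.    0.  203.7] tcp [0.476 0.281 0.284] tooly·X 1.0 toolx·X -0.0054 z [-0.001  0.003 -1.   ] F [ 0.61 -0.21 -0.06] w 0.00022911465753823045
q [-0.23  0.27 -0.5   1.76  0.14  1.14 -2.26]
```

View pics/j1.png

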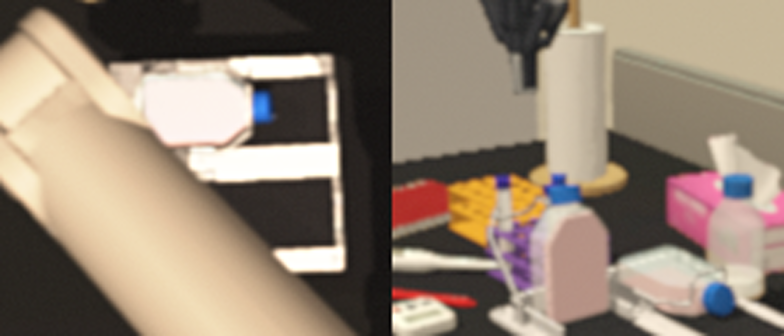

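Side view: fingertip at about (347,160), clear above and behind the flask, no contact. Next I lower the tip to cap height.

Emit:
{"name": "play_rows", "arguments": {
  "targets": "1 0.001 0 0.04 0;1 0.001 0 0.075 0;1 0.001 0.005 0.087 0;1 0.001 0.01 0.087 0;1 0.001 0.017 0.087 0;1 0.001 0.024 0.087 0;1 0.001 0.031 0.087 0;1 0.001 0.036 0.087 0"
}}

```text
clock: 2.87
tcp_pos: [0.483, 0.2381, 0.1984]
orientation: [-3.139, -0.117, -0.004]
contact_force: [-1.2, 1.2, 4.6]
grip_width: 0.0003
gripper_force: 2.8
```

```bash
python3 -c "
from h import *
st()
b=r.grab_frame('side');print(blue(b)[:4])"
```

```text
t 2.87 bay [  4.    3.3 118.4] tcp [0.483 0.238 0.198] tooly·X 1.0 toolx·X 0.0015 z [ 0.003  0.001 -1.   ] F [-1.18  1.16  4.59] w 0.00034539265035897536
q [-0.19  0.33 -0.47  1.89  0.18  0.96 -2.24]
[([332.2, 184.6], [327, 181, 11, 9, 78]), ([283.0, 196.0], [279, 193, 9, 7, 59]), ([378.6, 202.0], [374, 192, 9, 18, 78]), ([222.1, 199.8], [217, 196, 12, 8, 64])]
```

Emit:
{"name": "play_rows", "arguments": {
  "targets": "1 0 0.006 0 0;1 0 0.012 0 0;1 0 0.018 0 0;1 0 0.024 0 0;1 0 0.03 0 0;1 0 0.036 0 0"
}}

```text
clock: 3.42
tcp_pos: [0.4869, 0.2048, 0.2006]
orientation: [-3.137, -0.12, -0.01]
contact_force: [-2.7, -1.0, 17.6]
grip_width: 0.0001
gripper_force: 9.1
```

```bash
python3 -c "
from h import *
st()
b=r.grab_frame('side');print(blue(b)[:5])"
```

```text
t 3.42 bay [ 37.5   4.6 120.6] tcp [0.487 0.205 0.201] tooly·X 1.0 toolx·X -0.0005 z [ 0.006  0.003 -1.   ] F [-2.73 -0.96 17.63] w 8.472090763237479e-05
q [-0.13  0.3  -0.46  1.92  0.17  0.95 -2.16]
[([332.1, 184.6], [327, 181, 11, 9, 79]), ([283.0, 196.0], [279, 193, 9, 7, 59]), ([378.6, 202.0], [374, 192, 9, 18, 79]), ([230.0, 202.7], [225, 198, 11, 10, 84]), ([276.4, 236.9], [272, 232, 10, 11, 87])]
```

```bash
python3 -c "
from h import *
print(proj('side',world(18,1,125)),proj('side',world(40,1,125)),proj('side',world(67,1,115)),proj('side',bayp:=world(37.5,4.6,120)))
b=r.grab_frame('side')[130:270,150:330,::-1]
cv2.imwrite('pics/s2.png',cv2.resize(b,None,fx=4,fy=4,interpolation=cv2.INTER_CUBIC));st()"
```

```text
[220.7678875  196.01660945] [225.54551474 198.04889495] [231.70202712 204.42445064] [226.22387247 199.4174836 ]
t 3.52 bay [ 38.8   4.7 120.5] tcp [0.487 0.203 0.2  ] tooly·X 1.0 toolx·X 0.0012 z [ 0.006  0.002 -1.   ] F [-2.36 -1.64 18.55] w 0.00010161749460647297
q [-0.13  0.3  -0.46  1.92  0.17  0.95 -2.16]
```

View pics/s2.png

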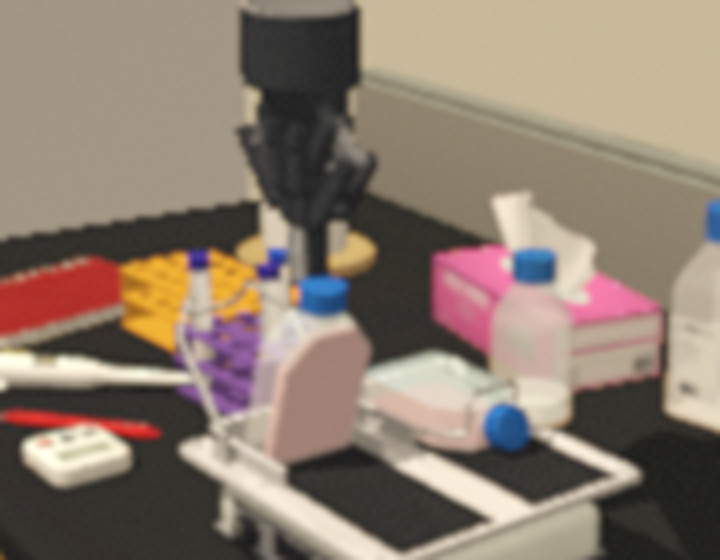

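The flask is tilted about 20° with the cap at crop (323,295), and the tip seems to be bearing on the cap edge. I'll ease up while continuing forward.

Emit:
{"name": "play_rows", "arguments": {
  "targets": "1 0 0.007 -0.002 0;1 0 0.014 -0.003 0;1 0 0.021 -0.003 0;1 0 0.028 -0.002 0;1 0 0.034 0 0;1 0 0.034 0 0"
}}

```text
clock: 4.02
tcp_pos: [0.487, 0.1672, 0.196]
orientation: [3.138, 0.115, -0.002]
contact_force: [0.1, 1.1, 0.1]
grip_width: -0.0001
gripper_force: 0.0
```

```bash
python3 -c "
from h import *
st()
b=r.grab_frame('side');print(blue(b)[3:5],blue(r.grab_frame('top')))"
```

```text
t 4.02 bay [ 75.    1.9 116. ] tcp [0.487 0.167 0.196] tooly·X 1.0 toolx·X 0.0023 z [-0.001 -0.001 -1.   ] F [0.09 1.11 0.11] w -6.830136612584067e-05
q [-0.07  0.29 -0.45  1.95  0.15  0.94 -2.09]
[([276.4, 236.9], [272, 232, 10, 11, 87]), ([254.4, 253.0], [249, 247, 12, 13, 115])] [([309.3, 84.4], [299, 77, 17, 16, 147]), ([252.5, 91.6], [245, 84, 15, 17, 188]), ([222.3, 143.8], [217, 137, 12, 14, 131]), ([327.9, 143.1], [318, 142, 22, 4, 68]), ([152.4, 188.9], [149, 185, 8, 9, 56])]
```

```bash
python3 -c "
from h import *
for p in [(254.4,253),(276.4,236.9)]: print(bay(onz('side',*p,.1)))
b=r.grab_frame('side')[170:300,170:330,::-1]
cv2.imwrite('pics/s3.png',cv2.resize(b,None,fx=4,fy=4,interpolation=cv2.INTER_CUBIC));print(blue(r.grab_frame('side'))[3:5])"
```

```text
[167.7  -5.4  20. ]
[126.7 100.   20. ]
[([276.4, 236.8], [272, 232, 10, 11, 86]), ([254.5, 253.0], [249, 247, 12, 13, 115])]
```

View pics/s3.png

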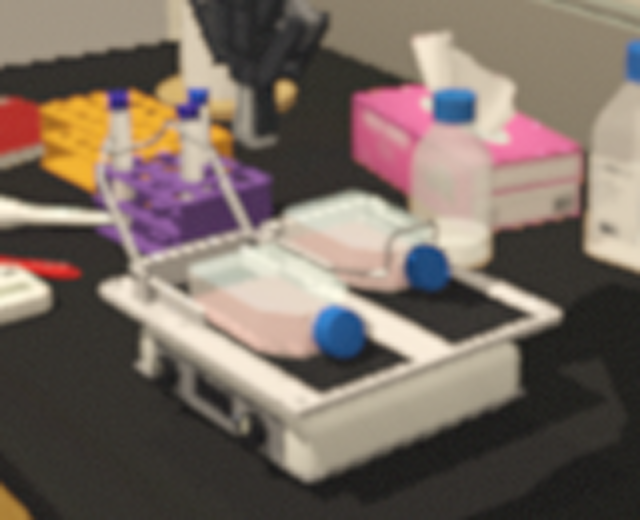

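The flask now lies flat, neck up, with its cap at about bay x 170 (crop (340,332)). The heel is about 41 mm short of the stop. Next I go round in front of the cap.

Emit:
{"name": "play_rows", "arguments": {
  "targets": "1 -0.003 0.04 -0.005 0;1 -0.003 0.08 -0.005 0;1 -0.003 0.12 0 0;1 -0.003 0.132 0.02 0;1 -0.003 0.132 0.055 0;1 -0.003 0.132 0.085 0;1 -0.003 0.132 0.102 0;1 -0.003 0.132 0.102 0"
}}

```text
clock: 4.88
tcp_pos: [0.4915, 0.0375, 0.0915]
orientation: [3.139, 0.12, -0.01]
contact_force: [-0.4, -0.3, -0.2]
grip_width: 0.0003
gripper_force: 0.0
```

```bash
python3 -c "
from h import *
st();print(blue(r.grab_frame('top'))[-3:])"
```

```text
t 4.88 bay [204.7  -3.4  11.5] tcp [0.492 0.037 0.092] tooly·X 1.0 toolx·X -0.0007 z [-0.007 -0.    -1.   ] F [-0.41 -0.28 -0.15] w 0.0002548066862517774
q [ 0.09  0.4  -0.35  2.08  0.21  0.7  -1.89]
[([152.4, 188.9], [149, 185, 8, 9, 56]), ([288.5, 207.6], [286, 202, 7, 12, 70]), ([305.6, 248.9], [303, 247, 7, 5, 27])]
```

Emit:
{"name": "play_rows", "arguments": {
  "targets": "1 0.002 -0.012 0 0;1 0.002 -0.02 0 0;1 0.002 -0.026 0 0;1 0.002 -0.032 0 0;1 0.002 -0.038 0 0;1 0.002 -0.044 0 0;1 0.002 -0.05 0 0;1 0.002 -0.055 0 0"
}}

```text
clock: 5.6
tcp_pos: [0.4922, 0.0929, 0.0952]
orientation: [3.139, 0.119, 0.001]
contact_force: [1.2, -4.5, 6.3]
grip_width: 0.0001
gripper_force: 2.8
```

```bash
python3 -c "
from h import *
st();s=blue(r.grab_frame('side'));print(s)
for c,_ in s: 
  if 230<c[1]<262 and c[0]<300: print(bay(onz('side',*c,.1)))"
```

```text
t 5.6 bay [149.5   1.5  15.2] tcp [0.492 0.093 0.095] tooly·X 1.0 toolx·X 0.0002 z [ 0.001 -0.    -1.   ] F [ 1.24 -4.47  6.33] w 6.943190807854243e-05
q [-0.01  0.4  -0.37  2.06  0.22  0.71 -2.01]
[([332.0, 184.7], [327, 181, 11, 9, 80]), ([283.0, 196.0], [279, 193, 9, 7, 59]), ([378.6, 202.1], [374, 192, 9, 18, 77]), ([276.4, 236.9], [272, 232, 10, 11, 87]), ([243.8, 248.9], [241, 243, 8, 12, 52]), ([392.1, 252.7], [385, 247, 12, 13, 81]), ([361.1, 257.8], [354, 250, 15, 17, 165])]
[126.7 100.   20. ]
[133.2 -11.4  20. ]
```

Emit:
{"name": "play_rows", "arguments": {
  "targets": "1 0 -0.003 0.002 0;1 0 -0.006 0.002 0;1 0 -0.009 0.002 0;1 0 -0.009 0.002 0"
}}

```text
clock: 5.98
tcp_pos: [0.4909, 0.1025, 0.0926]
orientation: [-3.138, -0.12, 0.001]
contact_force: [-0.2, 0.4, 0.9]
grip_width: 0.0003
gripper_force: 0.2
```

```bash
python3 -c "
from h import *
st()"
```

```text
t 5.98 bay [139.8   0.9  12.6] tcp [0.491 0.103 0.093] tooly·X 1.0 toolx·X -0.0009 z [-0.001  0.001 -1.   ] F [-0.2   0.45  0.85] w 0.00030219326678729096
q [-0.03  0.41 -0.37  2.06  0.22  0.7  -2.03]
```

Emit:
{"name": "play_rows", "arguments": {
  "targets": "1 0 -0.003 0 0;1 0 -0.005 0 0;1 0 -0.005 0 0"
}}

```text
clock: 6.23
tcp_pos: [0.4907, 0.1039, 0.0925]
orientation: [3.136, 0.116, -0.002]
contact_force: [0.1, -9.1, 2.8]
grip_width: -0.0001
gripper_force: 4.4
```

```bash
python3 -c "
from h import *
st()"
```

```text
t 6.23 bay [138.4   0.9  12.5] tcp [0.491 0.104 0.093] tooly·X 1.0 toolx·X 0.0019 z [-0.001 -0.003 -1.   ] F [ 0.14 -9.08  2.81] w -0.00010852576437960518
q [-0.03  0.41 -0.36  2.06  0.22  0.71 -2.04]
```

About 9 N against the stop with the tip at x 138, so the heel is home. I'll back off, lift, and look.

Emit:
{"name": "play_rows", "arguments": {
  "targets": "1 0 0.02 0 0;1 0 0.025 -0.03 0;1 0 0.02 -0.07 0;1 0 0 -0.11 0;1 0 -0.04 -0.12 0;1 0 -0.08 -0.12 0;1 0 -0.12 -0.12 0;1 0 -0.15 -0.12 0"
}}

```text
clock: 6.9
tcp_pos: [0.4783, 0.2603, 0.2135]
orientation: [-3.137, -0.123, -0.001]
contact_force: [-0.5, 0.0, 0.7]
grip_width: 0.0004
gripper_force: 0.0
```

```bash
python3 -c "
from h import *
st()
b=r.grab_frame('side');s=blue(b)
for c,_ in s: 
  if 230<c[1]<262 and c[0]<300: print(bay(onz('side',*c,.1)))
cv2.imwrite('pics/s4.png',cv2.resize(b[190:300,170:320,::-1],None,fx=5,fy=5,interpolation=cv2.INTER_CUBIC))"
```

```text
t 6.9 bay [-18.5   0.4 133.5] tcp [0.478 0.26  0.213] tooly·X 1.0 toolx·X -0.0025 z [ 0.001  0.002 -1.   ] F [-0.52  0.02  0.69] w 0.0003559637347816986
q [-0.22  0.32 -0.48  1.86  0.17  1.   -2.26]
[126.7 100.   20. ]
[124.9  -6.9  20. ]
```

View pics/s4.png

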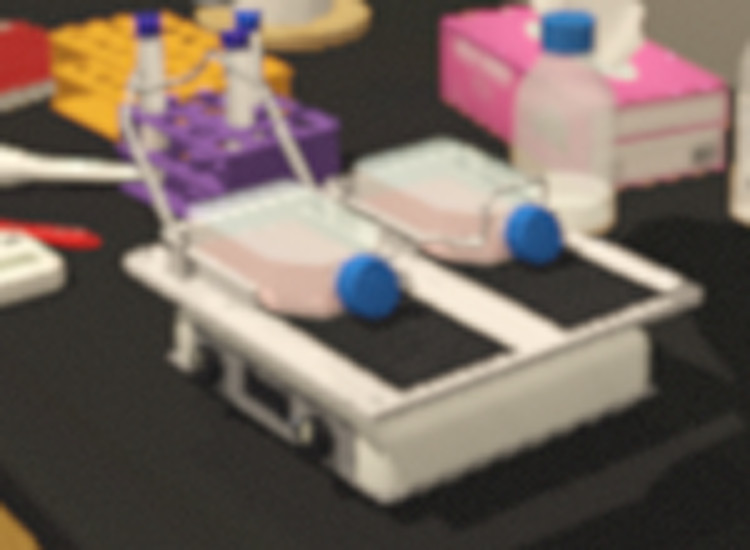

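The flask is home: its cap, at crop (370,285), matches the other flask's. Next I go behind the bail crown.

Emit:
{"name": "play_rows", "arguments": {
  "targets": "1 0 -0.04 0 0;1 0 -0.08 0 0;1 0 -0.1 0 0;1 0 -0.1 0.02 0;1 0 -0.1 0.05 0;1 0 -0.1 0.074 0;1 0 -0.1 0.074 0"
}}

```text
clock: 7.53
tcp_pos: [0.469, 0.3535, 0.1337]
orientation: [3.134, 0.12, -0.012]
contact_force: [0.0, -0.4, -0.3]
grip_width: -0.0
gripper_force: 0.0
```

```bash
python3 -c "
from h import *
st()
b=r.grab_frame('side')
print([proj('side',world(5+101*np.cos(a)-28*np.sin(a),0,16+101*np.sin(a)+28*np.cos(a))) for a in (2.1,2.2,2.3,2.35)])
cv2.imwrite('pics/s5.png',cv2.resize(b[150:270,160:300,::-1],None,fx=5,fy=5,interpolation=cv2.INTER_CUBIC))"
```

```text
t 7.53 bay [-112.1   -1.9   53.7] tcp [0.469 0.353 0.134] tooly·X 1.0 toolx·X -0.0008 z [-0.007 -0.005 -1.   ] F [ 0.02 -0.43 -0.28] w -8.885954696856428e-06
q [-0.39  0.49 -0.47  1.83  0.27  0.9  -2.48]
[array([203.30076507, 200.97544155]), array([202.14065234, 203.04608888]), array([201.15847167, 205.38056578]), array([200.73579364, 206.63871742])]
```

View pics/s5.png

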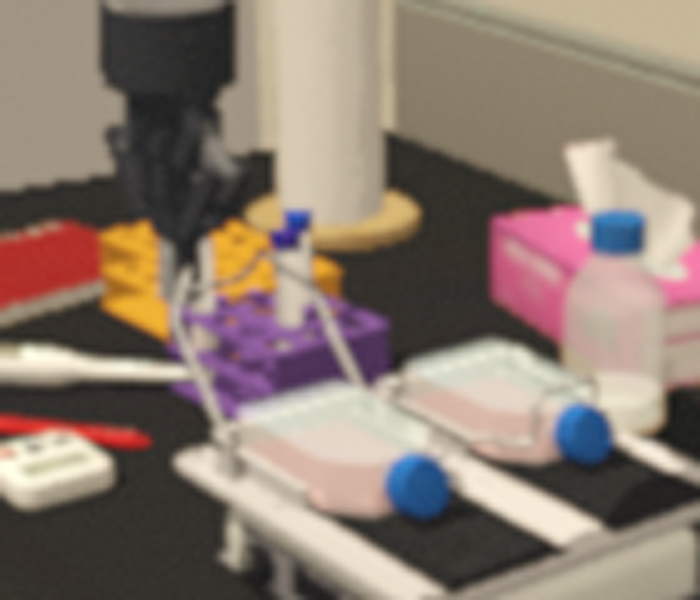

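```bash
python3 -c "
from h import *
f=lambda x,y,z: ((proj('side',world(x,y,z))-[160,150])*5).round(0)
print('tcp',f(-112,-2,54)); a=2.3
for y in(-22,0,22): print(y,f(5+101*np.cos(a)-28*np.sin(a),y,16+101*np.sin(a)+28*np.cos(a)))
for y in(-44,44): print('hinge',f(5,y,16)); print(f(5+70*np.cos(a),y,16+70*np.sin(a)))
print('done cap',f(129,104,20))"
```

```text
tcp [178. 296.]
-22 [171. 285.]
0 [206. 277.]
22 [240. 269.]
hinge [225. 437.]
[174. 321.]
hinge [362. 398.]
[313. 288.]
done cap [590. 434.]
```

Emit:
{"name": "play_rows", "arguments": {
  "targets": "1 0.001 0.008 -0.003 0;1 0.001 0.018 -0.007 0"
}}

```text
clock: 7.75
tcp_pos: [0.4748, 0.3387, 0.1475]
orientation: [-3.137, -0.121, -0.002]
contact_force: [-0.4, -0.4, 0.2]
grip_width: -0.0004
gripper_force: 0.0
```

```bash
python3 -c "
from h import *
st()"
```

```text
t 7.75 bay [-96.9   2.8  67.5] tcp [0.475 0.339 0.148] tooly·X 1.0 toolx·X -0.0012 z [ 0.001  0.002 -1.   ] F [-0.42 -0.36  0.21] w -0.000377081375320378
q [-0.36  0.46 -0.47  1.83  0.26  0.9  -2.45]
```

Emit:
{"name": "play_rows", "arguments": {
  "targets": "1 -0.002 0 0.009 0;1 -0.002 0.008 0.007 0;1 -0.002 0.016 -0.003 0;1 -0.002 0.026 -0.015 0;1 -0.002 0.039 -0.024 0;1 -0.002 0.053 -0.031 0;1 -0.002 0.068 -0.036 0;1 -0.002 0.084 -0.039 0"
}}

```text
clock: 8.42
tcp_pos: [0.482, 0.2629, 0.1942]
orientation: [-3.124, -0.125, -0.022]
contact_force: [-9.1, 8.6, 39.3]
grip_width: -0.0
gripper_force: 25.0
```

```bash
python3 -c "
from h import *
st()
b=r.grab_frame('side')
cv2.imwrite('pics/s6.png',cv2.resize(b[150:270,160:300,::-1],None,fx=5,fy=5,interpolation=cv2.INTER_CUBIC))"
```

```text
t 8.42 bay [-20.8   4.2 114.2] tcp [0.482 0.263 0.194] tooly·X 0.9999 toolx·X -0.0039 z [ 0.014  0.015 -1.   ] F [-9.09  8.62 39.33] w -9.976696784190158e-06
q [-0.21  0.34 -0.49  1.89  0.19  0.94 -2.28]
```

View pics/s6.png

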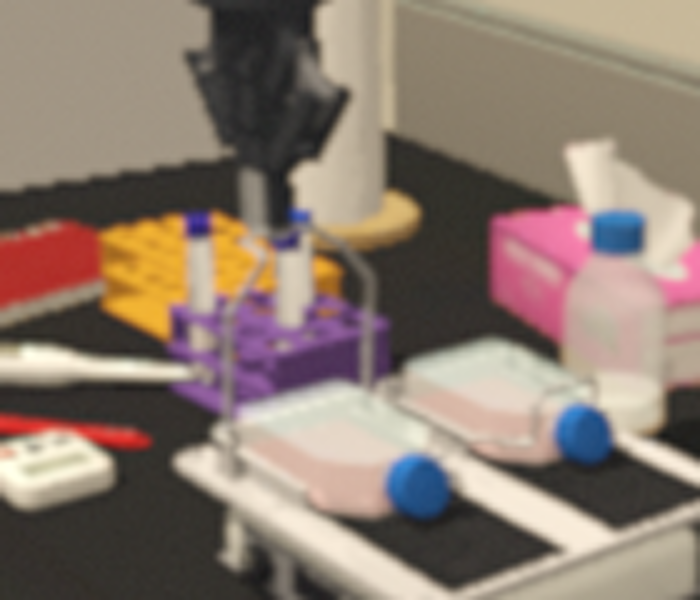

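The bail stands at about 90° and the tip is riding on the arch wire (39 N up). I'll lift off, step back, and re-engage lower.

Emit:
{"name": "play_rows", "arguments": {
  "targets": "1 0 -0.004 -0.012 0;1 0 -0.012 -0.025 0;1 0 -0.03 -0.025 0;1 0 -0.035 -0.01 0;1 0 -0.035 0.02 0;1 0 -0.035 0.02 0"
}}

```text
clock: 8.97
tcp_pos: [0.4744, 0.287, 0.1621]
orientation: [3.137, 0.119, -0.006]
contact_force: [-0.7, -2.1, -0.0]
grip_width: 0.0
gripper_force: 0.0
```

```bash
python3 -c "
from h import *
st()
b=r.grab_frame('side')
f=lambda x,y,z: ((proj('side',world(x,y,z))-[160,150])*5).round(0)
for a in(1.3,1.4,1.5,1.6,1.7): print(a,[f(5+101*np.cos(a)-28*np.sin(a),y,16+101*np.sin(a)+28*np.cos(a)).tolist() for y in(-22,22)],f(5+70*np.cos(a),44,16+70*np.sin(a)))
cv2.imwrite('pics/s7.png',cv2.resize(b[150:270,160:300,::-1],None,fx=5,fy=5,interpolation=cv2.INTER_CUBIC))"
```

```text
t 8.97 bay [-45.4  -1.6  82.1] tcp [0.474 0.287 0.162] tooly·X 1.0 toolx·X 0.0001 z [-0.004 -0.003 -1.   ] F [-0.65 -2.09 -0.02] w 4.44693978782264e-05
q [-0.27  0.4  -0.48  1.88  0.23  0.91 -2.36]
1.3 [[253.0, 240.0], [324.0, 225.0]] [380. 292.]
1.4 [[242.0, 236.0], [313.0, 221.0]] [372. 286.]
1.5 [[231.0, 234.0], [302.0, 219.0]] [365. 281.]
1.6 [[222.0, 234.0], [292.0, 220.0]] [357. 278.]
1.7 [[212.0, 236.0], [282.0, 222.0]] [350. 276.]
```

View pics/s7.png

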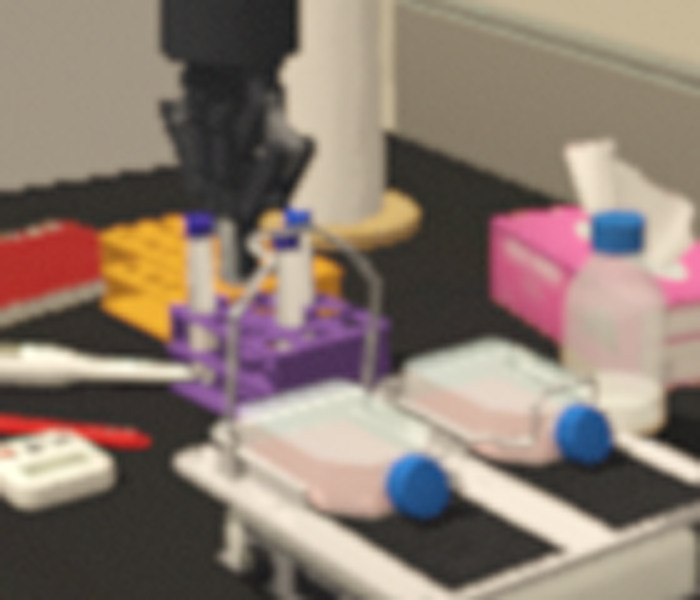

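Emit:
{"name": "play_rows", "arguments": {
  "targets": "1 0.001 0.016 -0.006 0;1 0.001 0.033 -0.006 0;1 0.001 0.045 -0.006 0;1 0.001 0.057 -0.006 0;1 0.001 0.069 -0.004 0;1 0.001 0.081 0.001 0;1 0.001 0.093 0.007 0;1 0.001 0.103 0.013 0"
}}

```text
clock: 9.68
tcp_pos: [0.4849, 0.1848, 0.1512]
orientation: [3.139, 0.118, -0.0]
contact_force: [0.5, 1.0, -1.9]
grip_width: 0.0003
gripper_force: 0.5
```

```bash
python3 -c "
from h import *
st()
b=r.grab_frame('side')
f=lambda x,y,z: ((proj('side',world(x,y,z))-[160,150])*5).round(0)
for a in(.3,.5,.7,.9): print(a,[f(5+101*np.cos(a)-28*np.sin(a),y,16+101*np.sin(a)+28*np.cos(a)).tolist() for y in(-22,22)],f(5+70*np.cos(a),44,16+70*np.sin(a)))
cv2.imwrite('pics/s8.png',cv2.resize(b[150:270,160:300,::-1],None,fx=5,fy=5,interpolation=cv2.INTER_CUBIC))"
```

```text
t 9.68 bay [57.3  1.2 71.2] tcp [0.485 0.185 0.151] tooly·X 1.0 toolx·X 0.0006 z [-0. -0. -1.] F [ 0.48  1.01 -1.95] w 0.0002712532613763053
q [-0.11  0.36 -0.46  1.98  0.21  0.85 -2.17]
0.3 [[352.0, 376.0], [424.0, 356.0]] [434. 399.]
0.5 [[336.0, 338.0], [409.0, 319.0]] [428. 374.]
0.7 [[318.0, 304.0], [390.0, 286.0]] [419. 349.]
0.9 [[297.0, 275.0], [369.0, 259.0]] [407. 327.]
```

View pics/s8.png

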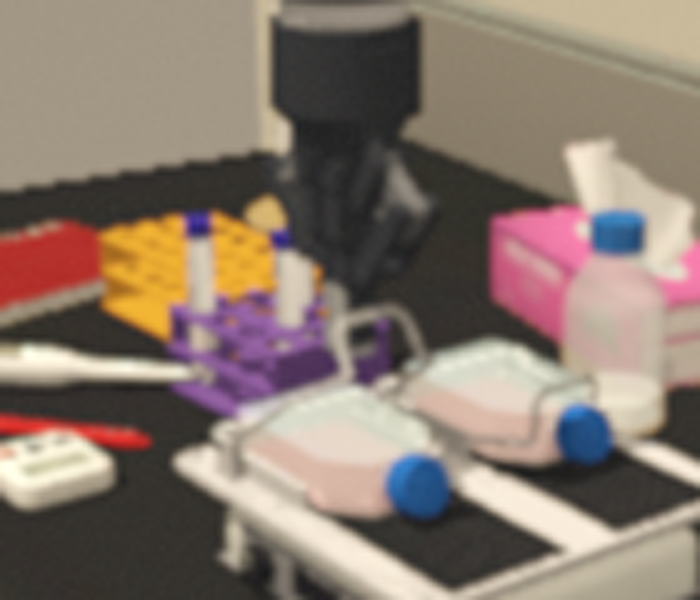

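The bail is at about 0.65 rad, with its arch at about (330–400, 310) in the crop. I've now viewed 12 pictures, over the allowed 10, so I'll use numbers only from here. Next: lift over the crown and press down.

Emit:
{"name": "play_rows", "arguments": {
  "targets": "1 0 -0.006 -0.008 0;1 0 -0.006 -0.042 0;1 0 -0.001 -0.055 0;1 0 0.024 -0.055 0;1 0 0.025 -0.04 0;1 0 0.031 -0.026 0;1 0 0.037 -0.014 0;1 0 0.043 -0.002 0"
}}

```text
clock: 10.4
tcp_pos: [0.4883, 0.1447, 0.1541]
orientation: [-3.138, -0.121, -0.001]
contact_force: [-0.1, -0.8, -0.5]
grip_width: 0.0001
gripper_force: 0.0
```

```bash
python3 -c "
from h import *
st()"
```

```text
t 10.4 bay [97.5  1.5 74.1] tcp [0.488 0.145 0.154] tooly·X 1.0 toolx·X -0.0016 z [ 0.001  0.001 -1.   ] F [-0.15 -0.8  -0.49] w 0.00011529073344161853
q [-0.04  0.34 -0.45  2.    0.19  0.85 -2.08]
```

```bash
python3 -c "
from h import *
b=r.grab_frame('side').astype(int).mean(2); o=cv2.imread('pics/s8.png').astype(int).mean(2)[2::5,2::5]
n=b[150:270,160:300]
print('old');print(o[56:76,64:90:2].astype(int));print('new');print(n[56:76,64:90:2].astype(int))"
```

```text
old
[[ 95  94  60  46  48  38  44  48  46  47  48  46  48]
 [118 125  89  42  41  38  45  47  49  47  48  48  47]
 [122 137 114  46  36  39  49  48  50  48  47  48  48]
 [121 138 125  52  36  40  47  51  47  48  48  48  50]
 [126 139 128  53  45  53  66  72  54  48  49  48  49]
 [131 136 131  71  79  96  99 103  75  49  49  49  49]
 [119 136 141 113 124 133 116 113 103  59  48  47  49]
 [118 139 163 147 140 134 110  89 112  76  47  49  48]
 [131 148 178 138 110  94 103  65  97  97  50  48  50]
 [128 157 174  95  59  59  91  56  78 113  52  48  48]
 [122 161 162  64  39  45  72  52  63 118  63  49  49]
 [124 158 158  62  41  53  65  52  57 116  76  48  48]
 [122 151 164  70  61  75  70  52  51 105  85  48  48]
 [ 98 134 169  95  94  94  74  52  47  87 100  57  73]
 [ 77 108 173 119 106  97  75  49  42  75 116  94 135]
 [ 73  91 171 122  93  81  73  45  39  91 126 132 184]
 [ 73  76 162 121  76  73  75  48  62 139 140 158 209]
 [ 73  73 157 136  71  72  72  50  89 161 149 191 224]
 [ 74  90 161 146  71  74  85  89 103 146 165 212 218]
 [ 91 131 169 134  68  80 137 159 124 147 184 211 2
[... 409 characters left out ...]
00 135 144 139 114  46  42  41  49  51]
 [128 128 108 115 154 150 140 117  50  39  43  48  50]
 [120 130 142 143 164 146 140 117  49  39  42  47  49]
 [109 128 173 141 120 134 140 117  52  39  43  48  49]
 [114 127 181 118  80 129 139 116  52  39  44  50  47]
 [111 115 174  97  73 128 139 116  52  39  41  49  49]
 [ 86 100 165  90  72 128 140 119  52  38  41  56  74]
 [ 72  87 160 100  72 128 141 118  51  42  58 100 135]
 [ 74  79 159 112  72 126 141 120  61  66  95 150 184]
 [ 74  73 152 125  71 111 135 125  84 108 129 174 209]
 [ 74  72 142 142  72  85 116 121 112 152 158 165 223]
 [ 72  72 119 155  73  72  99 127 147 190 178 162 214]
 [ 81  94 122 164  74  80 135 176 178 198 171 188 212]]
```

The arch has barely moved: the tip came down in front of the wire. I'll redo the press directly over the crown.

Emit:
{"name": "play_rows", "arguments": {
  "targets": "1 0 0 -0.041 0;1 0 -0.016 -0.056 0;1 0 -0.03 -0.056 0;1 0 -0.03 -0.056 0;1 0 -0.03 -0.035 0;1 0 -0.028 -0.025 0;1 0 -0.026 -0.02 0;1 0 -0.024 -0.016 0"
}}

```text
clock: 11.12
tcp_pos: [0.4857, 0.1665, 0.169]
orientation: [3.138, 0.119, -0.003]
contact_force: [0.0, -0.8, 1.9]
grip_width: 0.0001
gripper_force: 0.4
```

```bash
python3 -c "
from h import *
st()
b=r.grab_frame('side').astype(int).mean(2)
print(b[150:270,160:300][56:80,62:90:2].astype(int))"
```

```text
t 11.12 bay [75.6  0.6 89. ] tcp [0.486 0.167 0.169] tooly·X 1.0 toolx·X 0.0001 z [-0.002 -0.001 -1.   ] F [ 0.03 -0.82  1.93] w 0.00011776373602157194
q [-0.07  0.33 -0.46  1.97  0.18  0.89 -2.12]
[[151 100  98 105 134 130  57  43  40  47  47  47  47  47]
 [154 100  99 105 133 130  59  39  40  48  46  46  47  47]
 [155 105 104 103 132 132  61  41  42  47  47  49  47  47]
 [150 105 119 109 132 133  61  40  41  47  50  47  49  48]
 [142 118 129 126 134 132  62  41  41  47  48  50  49  49]
 [130 126 128 133 136 133  64  40  40  48  50  49  49  48]
 [106 117 115 121 135 134  62  40  38  46  51  49  47  49]
 [ 97 117 112 115 133 134  63  45  48  48  48  49  50  48]
 [115 127 128 118 131 136  75  73  80  67  51  48  50  50]
 [123 121 132 123 126 134 104 110 114 101  70  49  50  48]
 [117 107 128 127 120 133 128 128 125 120  98  55  49  50]
 [128 115 122 115 135 144 130 124 103  92 110  72  49  47]
 [126 112  99 100 166 155 113  93  67  57  99  97  47  48]
 [101  86  79 115 177 114  84  72  50  47  85 113  57  72]
 [ 78  73  73 137 164  78  73  71  49  43  73 118  99 135]
 [ 72  73  72 149 147  72  73  73  44  39  91 128 152 184]
 [ 73  73  71 138 146  72  71  74  45  63 141 151 186 210]
 [ 72  72  72 118 156  74  73  73  49  95 181 180 199 225]
 [ 72  72  73 106 161  74  72  84  95 134 199 201 199 215]
 [ 72  81  95 114 164  80  81 136 171 170 207 193 173 200]
 [ 95 122 147 154 170 100 105 178 203 176 192 173 149 193]
 [147 169 189 194 186 137 150 191 182 169 177 163 168 195]
 [189 197 208 214 198 175 189 192 178 162 166 176 187 192]
 [208 216 221 222 201 190 204 182 161 174 182 186 189 190]]
```

Arch is moving down now under the tip (1.9 N). I'll follow its arc down.

Emit:
{"name": "play_rows", "arguments": {
  "targets": "1 0 0.006 0.005 0;1 0 0.01 0.01 0;1 0 0.014 0.015 0;1 0 0.017 0.02 0;1 0 0.02 0.025 0;1 0 0.023 0.03 0;1 0 0.025 0.035 0;1 0 0.027 0.039 0"
}}

```text
clock: 11.83
tcp_pos: [0.4882, 0.1401, 0.1302]
orientation: [3.139, 0.119, -0.001]
contact_force: [-0.1, 0.6, 0.4]
grip_width: 0.0001
gripper_force: 0.1
```

```bash
python3 -c "
from h import *
st()
b=r.grab_frame('side').astype(int).mean(2)
print(b[150:270,160:300][60:90,64:94:2].astype(int))
f=lambda x,y,z: ((proj('side',world(x,y,z))-[160,150])).round(0)
for a in(0,.1,.2,.3,.5): print(a,[f(5+101*np.cos(a)-28*np.sin(a),y,16+101*np.sin(a)+28*np.cos(a)).tolist() for y in(-22,22)])"
```

```text
t 11.83 bay [102.1   1.1  50.2] tcp [0.488 0.14  0.13 ] tooly·X 1.0 toolx·X 0.0001 z [-0. -0. -1.] F [-0.08  0.61  0.38] w 5.244118313730847e-05
q [-0.04  0.37 -0.44  2.02  0.22  0.8  -2.1 ]
[[117 131  99  58  57  38  47  49  39  40  43  54  56  44  47]
 [127 129 107  59  58  45  42  45  39  41  45  55  53  41  49]
 [118 116  94  57  53  49  43  41  38  40  49  55  52  38  37]
 [117 113  90  57  49  53  47  48  43  44  53  56  45  34  37]
 [128 129 101  71  65  56  49  52  43  48  55  53  43  43  34]
 [120 132 117 102  93  58  48  55  46  51  56  51  46  50  38]
 [108 128 128 120 103  61  50  55  46  53  56  48  48  50  39]
 [115 122 115  99  82  58  48  55  48  56  55  44  41  43  42]
 [112  99  84  75  72  65  66  57  46  54  52  39  38  50  73]
 [ 86  80  72  72  72  78 115  78  45  51  46  46  72  99 137]
 [ 74  74  72  74  71  91 148 118  51  46  40  85 135 156 184]
 [ 72  74  73  73  73  90 147 144  67  42  41 130 184 196 212]
 [ 74  73  73  73  73  88 143 148  74  38  46 162 211 218 227]
 [ 73  72  72  73  73  88 141 148  75  40  47 181 226 223 217]
 [ 72  74  75  75  72  90 1
[... 444 characters left out ...]
149  87  50  77 164 190 190 191]
 [212 211 211 216 214 209 168 149  99  84 106 161 186 191 191]
 [212 212 211 210 213 209 184 155 119 124 138 144 175 187 191]
 [214 213 213 210 209 211 207 171 142 166 184 144 149 176 188]
 [217 215 215 214 210 209 206 182 179 206 219 175 127 151 173]
 [216 215 215 215 213 209 193 190 209 225 223 187 132 127 148]
 [216 216 215 216 215 208 192 204 215 228 225 183 137 129 128]
 [216 216 216 216 215 197 201 210 210 219 226 190 144 146 129]
 [216 216 216 216 215 183 209 215 208 204 208 194 152 162 135]]
0 [[74.0, 88.0], [88.0, 83.0]]
0.1 [[73.0, 83.0], [87.0, 79.0]]
0.2 [[72.0, 79.0], [86.0, 75.0]]
0.3 [[70.0, 75.0], [85.0, 71.0]]
0.5 [[67.0, 68.0], [82.0, 64.0]]
```

Emit:
{"name": "play_rows", "arguments": {
  "targets": "1 0 0.001 0.003 0;1 0 0.002 0.006 0;1 0 0.002 0.009 0;1 0 0.002 0.009 0"
}}

```text
clock: 12.22
tcp_pos: [0.4891, 0.1388, 0.1246]
orientation: [3.138, 0.119, 0.002]
contact_force: [-9.8, -3.8, 29.9]
grip_width: -0.0001
gripper_force: 14.8
```

```bash
python3 -c "
from h import *
st()"
```

```text
t 12.22 bay [103.5   1.9  44.6] tcp [0.489 0.139 0.125] tooly·X 1.0 toolx·X 0.0001 z [ 0.001 -0.001 -1.   ] F [-9.79 -3.82 29.88] w -0.00013246906124653236
q [-0.04  0.38 -0.44  2.02  0.22  0.78 -2.1 ]
```

Firm stop at h 44.6 with 30 N, where the closed crown should be (44–46). I'll lift off and retreat.

Emit:
{"name": "play_rows", "arguments": {
  "targets": "1 0 0 -0.015 0;1 0 0 -0.05 0;1 0 0 -0.09 0;1 0 0 -0.13 0;1 0 0.03 -0.16 0;1 0 0.07 -0.16 0;1 0 0.11 -0.16 0;1 0 0.15 -0.16 0"
}}

```text
clock: 12.88
tcp_pos: [0.5001, -0.0125, 0.2829]
orientation: [3.139, 0.121, 0.004]
contact_force: [1.5, -0.2, -0.2]
grip_width: 0.0002
gripper_force: 0.0
```

Emit:
{"name": "play_rows", "arguments": {
  "targets": "1 0 0.04 0 0;1 0 0.08 0 0;1 0 0.12 0 0;1 0 0.16 0 0;1 0 0.2 0 0;1 0 0.2 0 0;1 0 0.2 0 0"
}}

```text
clock: 13.47
tcp_pos: [0.5145, -0.2133, 0.2814]
orientation: [3.139, 0.111, -0.001]
contact_force: [0.2, 0.1, -0.2]
grip_width: 0.0002
gripper_force: 0.0
```

```bash
python3 -c "
from h import *
st()
b=r.grab_frame('side');g=b.astype(int).mean(2)
for c,_ in blue(b):
  if 230<c[1]<262 and c[0]<300: print('cap',c,bay(onz('side',*c,.1)))
print(g[228:248:1,228:256:2].astype(int))
# same patch shifted to the done flask (its closed bail) for comparison
d=proj('side',world(106,104,44))-proj('side',world(106,0,44));print('shift',d)
u,v=np.round(d).astype(int);print(g[228+v:248+v,228+u:256+u:2].astype(int))
o=cv2.imread('pics/top0.png').astype(int);t=r.grab_frame('top')[...,::-1].astype(int)
df=(abs(t-o).max(2)>60).astype(np.uint8);n,_,s,c=cv2.connectedComponentsWithStats(df);print([s[k].tolist() for k in range(1,n) if s[k][4]>8])"
```

```text
t 13.47 bay [456.5   0.5 201.4] tcp [ 0.514 -0.213  0.281] tooly·X 1.0 toolx·X 0.0052 z [-0.001 -0.    -1.   ] F [ 0.15  0.08 -0.2 ] w 0.0002449513069381645
q [ 0.47  0.25 -0.23  1.77  0.06  1.13 -1.28]
cap [276.4, 236.8] [126.2 100.5  20. ]
cap [243.4, 247.2] [124.6  -6.3  20. ]
[[219 226 204 190 203 173 159 187 190 194 196 205 215 219]
 [226 219 209 209 207 174 181 190 191 193 194 197 205 215]
 [218 215 208 225 214 178 193 200 194 193 194 194 196 205]
 [215 218 212 229 230 196 173 202 203 195 193 194 194 197]
 [215 220 218 217 231 219 181 173 201 204 195 194 194 196]
 [215 214 217 214 219 227 216 183 172 207 204 195 194 195]
 [217 214 213 214 214 219 228 215 176 184 206 205 196 194]
 [218 217 214 213 216 216 219 214 195 164 175 207 205 196]
 [219 219 217 213 213 209 204 197 202 183 145 175 207 205]
 [220 219 219 215 208 191 190 211 226 201 149 148 178 206]
 [220 220 220 217 197 193 206 219 230 197 155 159 153 174]
 [220 220 220 215 195 214 213 208 212 199 163 171 164 149]
 [220 220 219 204 205 219 206 186 181 188 163 183 177 118]
 [218 219 218 186 209 211 179 153 145 151 148 200 20
[... 1273 characters left out ...]
 204]
 [194 195 195 177 182 195 152 130 103  89 111 197 207 201]
 [193 192 191 174 178 192 131 121  91  88  92 180 207 198]
 [193 191 191 172 181 183 118 114  88  88  81 164 205 193]
 [194 189 192 172 184 169 113 107  89  86  83 145 213 190]
 [194 193 203 182 182 161 105 102  87  84  82 138 223 211]]
[[437, 166, 85, 254, 11293], [364, 195, 3, 7, 11], [440, 197, 7, 22, 66], [358, 204, 4, 3, 9], [416, 220, 11, 4, 27], [432, 220, 25, 17, 275], [251, 223, 11, 5, 37], [211, 228, 24, 36, 217], [272, 228, 6, 3, 9], [245, 233, 12, 15, 128], [247, 232, 46, 29, 857], [372, 267, 6, 12, 38], [512, 338, 2, 14, 20], [304, 372, 5, 17, 46], [357, 374, 8, 22, 58], [335, 418, 10, 2, 15], [423, 418, 9, 2, 11]]
```

The near bail's arch sits row for row where the other bay's closed bail does. The cap is home and the bystanders are unmoved: only small differences near the arm's old shadow. Handing in.

```bash
python3 -c "
from h import *
print(r.hand_in())"
```

```text
the job is handed in; nothing more can be done
None
```

The job is handed in at about 13.5 s: the flask lies flat with its heel home against the stop and the near bail is pressed fully down, going by the last camera and force readings; no verdict came back, and I viewed 12 pictures, over the limit of 10.

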